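Park the index plunger of a strap jig and run its carriage up to the stop

TASK

Free the carriage of the strap jig: pull the red T-handle up, twist it clockwise until it comes up against its stop, let it settle into the rest notch there and let go, so that the plunger stays up by itself. Then slide the carriage by its blue tab all the way up against the dark stop block and let go of it. Be gentle: do not force the handle or the carriage against their stops, and do not disturb the other things on the bench.

Things in the scene. Friction and masses are not known exactly. Their poses are not given: they have to be found in the camera images.
- jig: strap hole-spacing jig, bolted down: a grey base plate 110 (x) x 400 (y) x 12 high with two low rails and a green bridge across it (108 x 44, its top 46 above the bench). Origin on the bench directly under the vertical plunger axis; the base reaches from y = -130 to y = +270. Its z is up, its y runs along the slide towards the stop block.
- t_handle: sprung index plunger with a red T-handle on top: T-bar 40 long (its x) x 12 thick (its y) x 26 high on a round stem 12 across. It can only rise and turn about its vertical axis. Origin on that axis, 46 above the bench when fully down, the T-bar then spanning 84 to 110 above the bench. Starts with x within 0.1 rad of the jig's x (plus noise). Raised, it turns freely until its pin meets the collar.
- handle_grip (a point): centre of the red T-bar (97 above the bench with the plunger down); axes as t_handle
- cross_pin (a point): centre of the flat steel cross pin through the stem, 5 x 5 in section, parallel to the T-bar and reaching 23 to either side, 5 above the handle's origin. It follows the T-bar through a springy bush (10 N m/rad). More than 30 N in all between pin and collar would bend it; it bears about 22 from the axis, so 0.6 N m of twist is too much; 0.2 to 0.3 is a clear feel.
- plunger_tip (a point): lower end of the steel plunger tip, 8 across, 26 below the handle's origin; when down it stands 6 deep in a hole of the carriage and locks it
- plunger (a joint): how far the plunger is pulled up (m): 0 down and locked, hard end at 0.0185. A spring pulls it down with about 7.5 N at 0 and 12 N at the top. The pin can turn over the collar's lip only above 0.0135 (lying on the lip it reads 0.0135). Seated in the rest notch it reads 0.0095 and the carriage is free.
- collar_center (a point): foot of the fixed brass cam collar (48 across, around the stem on the bridge, alike on opposite sides), on the plunger axis, axes as the jig's. Clockwise from above the pin crosses a low lip, then the rest notch (4 deep, 6.5 wide), then a wall 6 above the lip. Notch centre 0.74 to 1.40 rad clockwise from jig x: it differs each time, unmeasured. Pin leant lightly on the wall: let down, it drops in.
- carriage: aluminium carriage, 60 x 275 x 12, running on the jig under the bridge, with a blue tab; moves only along jig +y and -y, friction about 2 N, stays where left. Origin coincides with the jig's at the locked start; axes as the jig's. About 1 of play while locked.
- carriage_tab (a point): grip point of the carriage's upright blue tab: 36 (x) x 14 (y) x 44 high, top 70 above the bench, this point 52 above it and 100 along +y from the carriage's origin
- carriage_face (a point): centre of the carriage's +y end face, 165 along +y from its origin, 20 above the bench
- stop: dark steel stop block 64 x 24 x 30 high with a black screw head, fixed on the base plate somewhere 30 to 65 beyond the carriage's +y end; axes as the jig's, origin under its carriage-side face, 12 above the bench. More than 30 N between carriage and block would shift its setting.
- stop_face (a point): centre of the block's face towards the carriage, 20 above the bench
- rivet_tin: bystander: low closed blue tin, 60 x 80 x 22 high; leave where it is
- tube_punch: bystander: upright dark steel tube punch, 16 to 22 across, 85 high; leave where it is
- brass_weight: bystander: round brass paperweight, 52 across, 50 high; leave where it is
- wax_block: bystander: yellow wax block, 35 x 50 x 22 high; leave where it is
- mallet: bystander: hammer lying flat; leave where it is
- glue_bottle: bystander: white glue bottle, 60 across, 140 high; leave where it is
- tool_cup: bystander: empty wooden cup, 72 across, 90 high; leave where it is
- awl: bystander: awl with dark wooden handle, lying flat; leave where it is

How it is judged:
By the outcome, as a careful person would: the job done as asked, in the order asked, and still so for the second after the job is handed in, with the robot touching nothing.
It also fails if it takes over 70 s, if anything falls off the work surface, if the arm or the gripper's body presses on something with over 40 N, if the wrist force passes 120 N, or if a joint passes its speed limit or range.

ROBOT

A 6-joint arm with a two-finger parallel gripper is mounted at the origin on the work surface. World frame = base frame: x ahead of the robot, y to its left, z up, the work surface at z = 0. Lengths are in m, angles in degrees, forces in N, time in s.
With the tool pointing down it reaches from about 0.25 to 0.725 m from the base axis. Payload 9.7 kg.
Tool frame: the origin (TCP) lies midway between the tips of the shut fingers; the grasp point (between the pads) lies bot.grasp_offset behind it (bot.grasp_offset is the distance from the TCP to the grasp point, in m); x points along the fingers, y is the direction in which the jaws open and shut, and the axes are right-handed (so a half turn about x gives the same grasp; the last joint's range is limited). The gripper opens to 85 mm and grips with 20 to 120 N. Pads are 22 mm wide; open, the fingers measure 114 mm over their backs; the gripper's body (76 mm by 85 mm) begins 54 mm behind the grasp point. The pads swing forward as they close: fully open they stand 13 mm farther back than shut.
Start: joints at [65.317, 4.979, 10.078, 95.1, 0, 90], TCP at [0.23, 0.5, 0.231] pointing down, gripper open.
Joint ranges: [-179.16, 179.16], [-48.56, 103.87], [-65.8, 70.77], [-126.05, 130.52], [-82.76, 87.17], [-180, 180]. Speed limits (degrees/s): [127.2, 127.2, 147.25, 180, 180, 180].

INTERFACE

Orientations are given as [roll, pitch, yaw] about the fixed x, y, z axes, in that order (R = Rz(yaw) Ry(pitch) Rx(roll)).
In Python, from workcell import status, camera, bot gives the robot as it stands.
- The arm moves only by the shell command python3 -m jog 'ROWS' [OPENING] [FORCE]. ROWS is text: rows parted by semicolons, each of 4 numbers parted by spaces: the shift along the tool's x, y, z in mm, then the turn about the tool's x in degrees. A call has exactly 8 rows; each row is the pose to reach, as a shift and turn from the pose commanded when the call began, along the tool's axes at that moment; what a row does not reach only later rows make up. A row lasts 1/8 s, in which the tool goes at most 62.5 mm and 10.7 degrees, less where a joint would pass 70% of its speed; a pose out of reach is approached as far as the arm can. A call with a gripper value outside its range is refused whole. OPENING is the opening, from 0 (shut) to 1 (fully open), set as the call begins (- or left out, the last holds). The fingers move at their own pace and stop on an object; FORCE is the grip in N (left out, the last holds). Time passes only in rows, so rows that repeat a pose let the fingers close, or fill a call up. It gives the time, the measured TCP pose, the force and the opening at its end, in the units of the state.
- status.get_obs(): the state, without advancing time (a new reading comes with each control period).
- camera(name): name is "scene" or "top" or "wrist"; returns a dict with "color" (384x512x3 uint8, red, green, blue), "vfov" (degrees; the focal length in pixels is half the picture's height over the tangent of half this angle, whatever the lens; pixels are square), "cx", "cy" (the principal point, pixels), "rvec" (rotation vector, rad) and "tvec" (3), from world to camera coordinates, as OpenCV has them. Camera axes: x right, y down, z forward; pixel columns grow to the right and rows downward; lengths in m; the calibration is good to about 2 mm. A picture is of the moment at which its call begins. There is no depth.
- bot.job_done(): hands the job in, once; it reports no verdict.
The state is a dict: "time": time; "q": joint angles; "qd": joint speeds; "joint_efforts": joint torques, N m; "ee_pos": TCP position; "tcp_rot": TCP orientation; "wrist_force": force on the tool from outside, world axes, zero at the start; "torque": the same for the moment, N m; "opening": finger opening in m.
Only numpy, scipy, OpenCV 4.12 (cv2) and the standard library are available. Lean on these libraries where they do the work, as an engineer would, in place of code of your own. Each camera call takes 0.05 s, during which the arm holds its last target. There are 200 camera calls.

## Working session

There is one attempt and no reset: what is moved stays moved. The work goes in short steps, Python scripts to look and compute and a shell command to move; the robot and the scene stay as the last step left them, time stands still between calls to the robot, and variables do not carry over. Pictures are saved under pics/ and viewed, about 8 in all and at most 12, crops included, and the job is handed in when it is done.

```bash
ls; mkdir -p pics; cat > h.py <<'E'
import numpy as np, cv2
from workcell import status, camera, bot
def cam(n, fn=None):
    c=camera(n)
    if fn: cv2.imwrite('pics/'+fn, c['color'][:,:,::-1])
    h=c['color'].shape[0]; f=h/2/np.tan(np.radians(c['vfov'])/2)
    K=np.array([[f,0,c['cx']],[0,f,c['cy']],[0,0,1.]])
    R=cv2.Rodrigues(np.array(c['rvec'],float))[0]; t=np.array(c['tvec'],float).ravel()
    return c,K,R,t
def at_z(K,R,t,uv,z):
    d=R.T@np.linalg.inv(K)@np.array([uv[0],uv[1],1.]); o=-R.T@t
    return o+d*(z-o[2])/d[2]
def proj(K,R,t,P):
    p=(R@np.atleast_2d(P).T).T+t; p=(K@p.T).T
    return p[:,:2]/p[:,2:]
E
python3 - <<'E'
from h import *
print(bot.grasp_offset, status.get_obs())
ims=[]
for n in ('scene','top'):
    c,K,R,t=cam(n,n+'1.png'); print(n,c['vfov'],c['cx'],c['cy'],-R.T@t, R[2], [k for k in c])
E
```

```text
pics
0.0187 {'time': 0.0, 'q': array([ 6.53183893e+01,  5.01091117e+00,  1.00362196e+01,  9.50989080e+01,
       -5.76265382e-04,  8.99983111e+01]), 'qd': array([ 0.10665487, -0.01807845, -0.04520732,  0.00546613, -0.07092576,
        0.03348558]), 'joint_efforts': array([-2.32268889e-03, -5.20385027e+01,  4.64805901e+01,  1.63882220e-02,
       -1.37322204e-04, -9.41883457e-06]), 'ee_pos': array([0.22957972, 0.49955754, 0.23060069]), 'tcp_rot': array([ -89.55308755,   89.92639814, -114.23300898]), 'wrist_force': array([-0.1756022 ,  0.25354568,  0.24087997]), 'torque': array([-0.04395412, -0.02696551, -0.01475014]), 'opening': 0.0853424370139449}
scene 49.537038792952934 255.14499362918977 186.35469143414832 [ 1.13180743 -0.79435402  0.74908321] [-0.51542419  0.6432717  -0.56616201] ['color', 'vfov', 'cx', 'cy', 'rvec', 'tvec']
top 47.96505424870469 255.0460154329397 188.17702923236686 [ 0.34633367 -0.05265534  1.15757282] [ 0.19813954  0.02175601 -0.97993234] ['color', 'vfov', 'cx', 'cy', 'rvec', 'tvec']
```

View pics/top1.png

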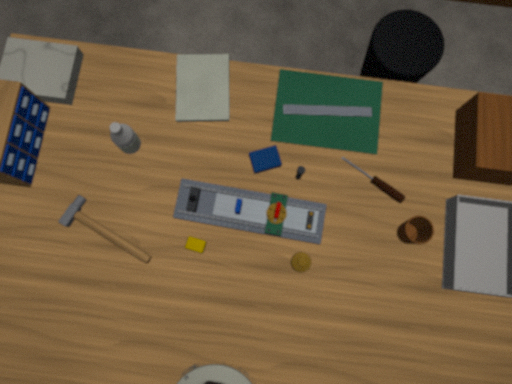

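View pics/scene1.png

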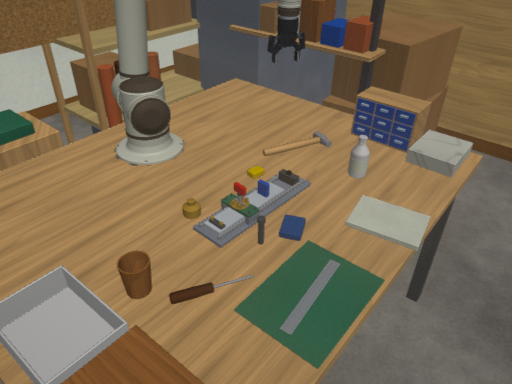

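Top view: jig lies with its stop (193,197) toward world +y, blue tab (239,207), red T-bar (277,212), and base corners near (182,180), (326,207), (321,243), (174,218). I'll locate these numerically.

```bash
cat > m.py <<'E'
from h import *
def blob(img,kind,box):
    hsv=cv2.cvtColor(img,cv2.COLOR_RGB2HSV); h,s,v=[hsv[...,i].astype(int) for i in range(3)]
    m=((h<8)|(h>172))&(s>150)&(v>80) if kind=='red' else (h>100)&(h<130)&(s>130)&(v>60)
    k=np.zeros(m.shape,bool); x0,y0,x1,y1=box; k[y0:y1,x0:x1]=1; m&=k
    ys,xs=np.nonzero(m); return np.c_[xs,ys].astype(float)
def tri(views,uvs):
    A=[];b=[]
    for (K,R,t),uv in zip(views,uvs):
        P=K@np.c_[R,t]
        for i in (0,1):
            r=uv[i]*P[2]-P[i]; A.append(r[:3]); b.append(-r[3])
    return np.linalg.lstsq(np.array(A),np.array(b),rcond=None)[0]
E
python3 - <<'E'
from m import *
ct,*vt=cam('top'); cs,*vs=cam('scene')
for k,bt,bs in (('red',(262,195,295,230),(228,175,252,200)),('blue',(228,195,250,222),(252,175,275,200))):
    a=blob(ct['color'],k,bt); b=blob(cs['color'],k,bs)
    print(k,len(a),a.mean(0),len(b),b.mean(0),tri([vt,vs],[a.mean(0),b.mean(0)]), at_z(*vt,a.mean(0),.11 if k=='red' else .07))
for uv in [(182,180),(326,207),(321,243),(174,218)]: print(at_z(*vt,uv,.012))
cv2.imwrite('pics/a.png',cv2.resize(ct['color'][165:260,160:340,::-1],None,fx=4.4,fy=4.4,interpolation=cv2.INTER_CUBIC))
E
```

```text
red 58 [277.15517241 209.65517241] 109 [239.48623853 188.30275229] [ 0.51361014 -0.09078858  0.09905964] [ 0.51205414 -0.09022712  0.11      ]
blue 58 [238.01724138 205.53448276] 58 [264.68965517 186.24137931] [0.51964541 0.01091659 0.05511255] [0.51570013 0.0085836  0.07      ]
[0.57411201 0.17247448 0.012     ]
[ 0.55209449 -0.22298353  0.012     ]
[ 0.45454757 -0.21942507  0.012     ]
[0.46876059 0.17646443 0.012     ]
```

View pics/a.png

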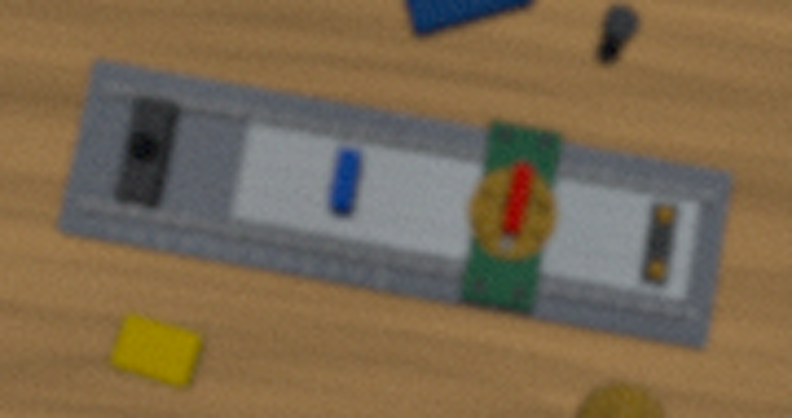

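Crop: base corners (97,62), (730,175), (708,347), (62,232), T-bar (517,198), tab (345,182), and stop's carriage-side face at about x=172. Jig yaw is about -3°, handle near (0.512,-0.091), which matches the sizes given. Next, work out the approach.

```bash
cat >> h.py <<'E'
from scipy.spatial.transform import Rotation as Ro
def st():
    o=status.get_obs(); R=Ro.from_euler('xyz',o['tcp_rot'],degrees=True).as_matrix()
    return o,np.array(o['ee_pos']),R
def go(p,ydir=None):
    "shift in tool axes (mm) to world TCP p, and turn about tool x to bring tool y to world yaw ydir(deg)"
    o,e,R=st(); d=R.T@(np.array(p)-e)*1e3
    yaw=np.degrees(np.arctan2(R[1,1],R[0,1]))
    print('now',e.round(4),'tool y yaw',yaw.round(2),'toolx',R[:,0].round(3),'q6',round(o['q'][5],1),'F',o['wrist_force'].round(2),'T',o['torque'].round(3),'open',round(o['opening'],4))
    print('shift mm',d.round(2), 'turn (tool x down => minus yaw)', None if ydir is None else round((yaw-ydir+180)%360-180,2))
E
python3 - <<'E'
from h import *
go([.512,-.091,.24],87)
o,e,R=st(); print(R.round(3))
E
```

```text
now [0.2296 0.4996 0.2308] tool y yaw 65.32 toolx [-0.    -0.001 -1.   ] q6 90.0 F [-0.58  0.18 -0.28] T [-0.022 -0.013  0.003] open 0.0853
shift mm [  -8.81 -418.73  503.23] turn (tool x down => minus yaw) -21.68
[[-0.     0.418  0.909]
 [-0.001  0.909 -0.418]
 [-1.    -0.001 -0.   ]]
```

```bash
python3 -m jog '-9 -50 60 0; -9 -105 125 -5; -9 -155 190 -10; -9 -205 250 -15; -9 -260 310 -22; -9 -310 370 -22; -9 -360 435 -22; -9 -419 503 -22'; python3 -m jog '0 0 0 0;0 0 0 0;0 0 0 0;0 0 0 0;0 0 0 0;0 0 0 0;0 0 0 0;0 0 0 0'
python3 - <<'E'
from h import *
c,K,R,t=cam('wrist','w1.png'); print(-R.T@t,R[2],c['vfov'])
go([.512,-.091,.24],87)
print(proj(K,R,t,[.512,-.091,.11]))
E
```

```text
time: 1.2
ee_pos: [0.4457, 0.047, 0.2403]
tcp_rot: [15.9, 90.0, 13.2]
wrist_force: [1.6, 0.2, 0.3]
opening: 0.0857
time: 2.2
ee_pos: [0.4452, 0.0491, 0.2402]
tcp_rot: [125.0, 90.0, 122.3]
wrist_force: [-0.2, 0.0, -0.4]
opening: 0.0852
[0.37882477 0.05183291 0.38310005] [ 0.26096852 -0.01113254 -0.96528312] 58.884949676018564
now [0.4452 0.0491 0.2402] tool y yaw 87.31 toolx [ 0. -0. -1.] q6 9.0 F [0.11 0.45 0.13] T [-0.035  0.013  0.046] open 0.0857
shift mm [   0.25 -136.79   73.24] turn (tool x down => minus yaw) 0.31
[[102.23332491 258.50293248]]
```

View pics/w1.png

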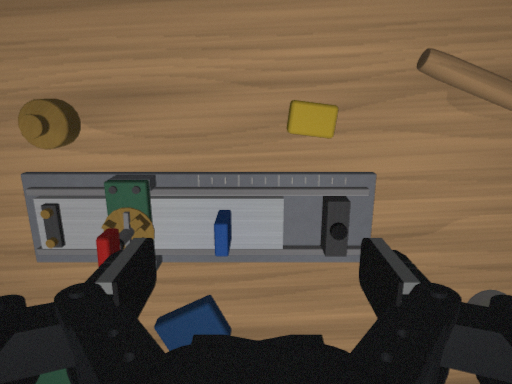

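Wrist view: base plate (22..377, 172..263), red bar (108,247), tab top about (223,215), carriage end at x≈283, stop at x≈323..349, and yellow wax (313,118). Now finish the approach and measure.

```bash
python3 - <<'E'
from h import *
c,K,R,t=cam('wrist')
for n,uv,z in [('baseTL',(22,172),.012),('baseTR',(377,173),.012),('baseBR',(373,262),.012),('carr end',(283,225),.026),('stop top',(324,200),.042),('stop bot',(323,255),.012)]: print(n,at_z(K,R,t,uv,z).round(4))
E
python3 -m jog '0 -35 18 0; 0 -70 36 0; 0 -105 54 0; 0 -137 73 0; 0 -137 73 0; 0 -137 73 0; 0 -137 73 0; 0 -137 73 0'
python3 - <<'E'
from h import *
c,K,R,t=cam('wrist','w2.png'); print(-R.T@t)
go([.512,-.091,.24],87)
cv2.imwrite('pics/w2b.png',cv2.resize(c['color'][130:330,100:400,::-1],None,fx=2.6,fy=2.6,interpolation=cv2.INTER_CUBIC))
E
```

```text
baseTL [ 0.45  -0.214  0.012]
baseTR [0.4702 0.1821 0.012 ]
baseBR [0.5801 0.1821 0.012 ]
carr end [0.5217 0.0744 0.026 ]
stop top [0.4893 0.1172 0.042 ]
stop bot [0.568 0.122 0.012]
time: 3.3
ee_pos: [0.5116, -0.0905, 0.2405]
tcp_rot: [-5.1, 90.0, -7.8]
wrist_force: [0.2, -1.1, -0.4]
opening: 0.0857
[ 0.44511216 -0.08785385  0.38336146]
now [ 0.5116 -0.0906  0.2405] tool y yaw 87.37 toolx [ 0. -0. -1.] q6 -7.4 F [ 0.52 -0.48 -0.62] T [0.027 0.005 0.015] open 0.0856
shift mm [ 0.51 -0.4   0.43] turn (tool x down => minus yaw) 0.37
```

View pics/w2b.png

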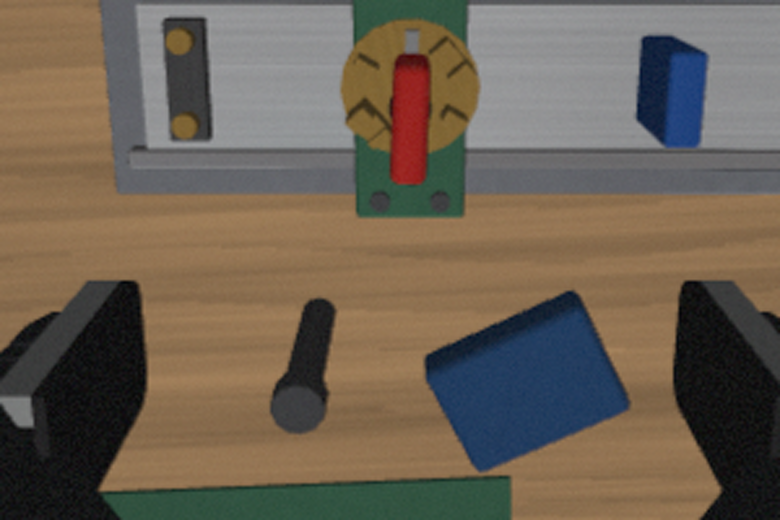

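Crop: bar top face from (410,72) to (409,183), tab at about (670,45), and the pin end visible at (412,40).

```bash
python3 - <<'E'
from h import *
c,K,R,t=cam('wrist')
f=lambda x,y:(x/2.6+100,y/2.6+130)
a=at_z(K,R,t,f(410.5,72),.11);b=at_z(K,R,t,f(409,183),.11)
print('bar',a,b,(a+b)/2,np.linalg.norm(a-b),'yaw',np.degrees(np.arctan2(*(b-a)[1::-1])))
for z,uv in((.07,(640,37)),(.07,(672,38)),(.07,(706,55)),(.07,(668,147))): print('tab top',at_z(K,R,t,f(*uv),z).round(4))
h=(a+b)/2
# stem base/collar check
print('collar ctr',at_z(K,R,t,f(411,87),.055))
go([h[0],h[1],.097-bot.grasp_offset],90-1.5)
E
```

```text
bar [ 0.49512609 -0.08937901  0.11      ] [ 0.53148089 -0.09154989  0.11      ] [ 0.51330349 -0.09046445  0.11      ] 0.036419552108677034 yaw -3.417283520904184
tab top [ 0.4937 -0.0076  0.07  ]
tab top [0.4946 0.0038 0.07  ]
tab top [0.5013 0.0161 0.07  ]
tab top [0.5348 0.0036 0.07  ]
collar ctr [ 0.51092586 -0.08974829  0.055     ]
now [ 0.5116 -0.0907  0.2405] tool y yaw 87.36 toolx [ 0. -0. -1.] q6 -7.4 F [-0.16  0.12 -0.45] T [ 0.044  0.02  -0.031] open 0.0852
shift mm [162.18   0.32   1.58] turn (tool x down => minus yaw) -1.14
```

```bash
python3 -m jog '40 0 1 0.8; 80 0 1 0.8; 120 0 1 0.8; 145 0 1 0.8; 158 0 1 0.8; 162 0 1 0.8; 162 0 1 0.8; 162 0 1 0.8' 0.6 25
python3 -m jog '0 0 0 0;0 0 0 0;0 0 0 0;0 0 0 0;0 0 0 0;0 0 0 0;0 0 0 0;0 0 0 0' 0 25
python3 - <<'E'
from h import *
cam('wrist','w3.png')
go([.5125,-.0902,.0783],86.6)
E
```

```text
time: 4.4
ee_pos: [0.5133, -0.0913, 0.0793]
tcp_rot: [-5.6, 89.9, -9.1]
wrist_force: [-0.3, 0.6, 0.2]
opening: 0.0512
time: 5.4
ee_pos: [0.5129, -0.0909, 0.0786]
tcp_rot: [49.0, 90.0, 45.6]
wrist_force: [-0.6, 3.8, 5.1]
opening: 0.0116
now [ 0.5129 -0.0909  0.0786] tool y yaw 86.53 toolx [ 0.001  0.001 -1.   ] q6 -6.6 F [-0.42  4.84  6.44] T [ 1.056  0.17  -0.022] open 0.0114
shift mm [ 0.3   0.69 -0.43] turn (tool x down => minus yaw) -0.07
```

View pics/w3.png

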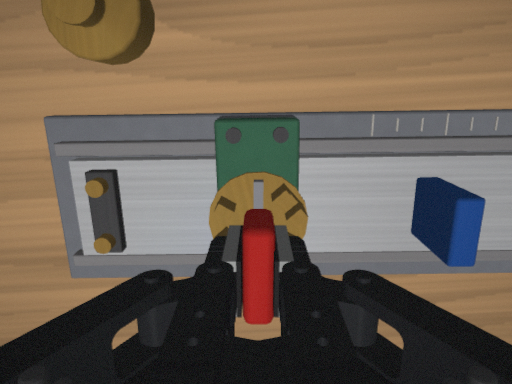

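The handle is gripped centrally: red bar between the pads at (258,265), opening 11.6 mm. Next I firm up the grip and lift about 16 mm, easing the small side load.

```bash
python3 -m jog '0 0.5 0 0; -2 0.5 0 0; -4.5 0.5 0 0; -7 0.5 0 0; -9.5 0.5 0 0; -12 0.5 0 0; -14 0.5 0 0; -14 0.5 0 0' 0 45
python3 - <<'E'
from h import *
go([.5129,-.0902,.0946],86.6)
E
```

```text
time: 6.45
ee_pos: [0.5126, -0.0908, 0.0909]
tcp_rot: [178.4, 89.9, 175.0]
wrist_force: [6.1, 1.4, -11.8]
opening: 0.0113
now [ 0.5126 -0.0908  0.0909] tool y yaw 86.51 toolx [-0.001  0.    -1.   ] q6 -6.6 F [  6.13   1.44 -11.84] T [ 0.297 -1.259  0.027] open 0.0113
shift mm [-3.67  0.59  0.22] turn (tool x down => minus yaw) -0.09
```

```bash
python3 -m jog '-1 0.3 0.5 0; -2 0.4 0.7 0; -3 0.4 0.7 0; -3.7 0.4 0.7 0; -3.7 0.4 0.7 0; -3.7 0.4 0.7 0; -3.7 0.4 0.7 0; -3.7 0.4 0.7 0'
python3 - <<'E'
from h import *
go([.5129,-.0902,.0946],86.6)
E
```

```text
time: 7.45
ee_pos: [0.5131, -0.0905, 0.0958]
tcp_rot: [-156.0, 89.9, -159.5]
wrist_force: [-2.5, -4.7, -12.7]
opening: 0.0113
now [ 0.5131 -0.0905  0.0958] tool y yaw 86.51 toolx [-0.001 -0.    -1.   ] q6 -6.5 F [ -2.51  -4.67 -12.68] T [-1.033  0.644 -0.047] open 0.0113
shift mm [ 1.19  0.28 -0.18] turn (tool x down => minus yaw) -0.09
```

```bash
cat > chk.py <<'E'
import sys
from h import *
T=[];F=[]
for i in range(1):
    o,e,R=st()
yaw=np.degrees(np.arctan2(R[1,1],R[0,1])); tz=o['torque'][2]
print('e',(e*1e3).round(2),'yaw',yaw.round(2),'F',o['wrist_force'].round(2),'T',o['torque'].round(3))
sys.exit(abs(tz)>float(sys.argv[1]) or np.hypot(*o['wrist_force'][:2])>12)
E
python3 -m jog '0.5 -0.3 -0.2 0; 0.8 -0.3 -0.2 0; 0.8 -0.3 -0.2 2; 0.8 -0.3 -0.2 4; 0.8 -0.3 -0.2 6; 0.8 -0.3 -0.2 8; 0.8 -0.3 -0.2 8; 0.8 -0.3 -0.2 8' >/dev/null; python3 chk.py 0.12 &&
python3 -m jog '0 0 0 3;0 0 0 6;0 0 0 10;0 0 0 14;0 0 0 18;0 0 0 20;0 0 0 20;0 0 0 20' >/dev/null; python3 chk.py 0.12
```

```text
e [513.11 -90.59  95.09] yaw 78.44 F [ -4.91  -2.76 -12.33] T [-0.613  0.981 -0.03 ]
e [513.11 -90.59  95.09] yaw 78.44 F [ -4.91  -2.76 -12.33] T [-0.613  0.981 -0.03 ]False
False
```

```bash
sed -i 's/sys.exit(\(.*\))$/sys.exit(int(\1))/' chk.py
python3 -m jog '0 -0.2 -0.4 3;0 -0.2 -0.4 6;0 -0.2 -0.4 10;0 -0.2 -0.4 14;0 -0.2 -0.4 18;0 -0.2 -0.4 20;0 -0.2 -0.4 20;0 -0.2 -0.4 20' >/dev/null; python3 chk.py 0.12
```

```text
e [512.94 -90.66  95.21] yaw 58.56 F [ -1.79  -1.   -13.35] T [-0.343  0.577  0.022]
```

```bash
python3 -m jog '0 0 -0.1 2;0 0 -0.1 4;0 0 -0.1 6;0 0 -0.1 8;0 0 -0.1 10;0 0 -0.1 11.5;0 0 -0.1 12;0 0 -0.1 12' >/dev/null; python3 chk.py 0.12 &&
python3 -m jog '0 0 0 0.5;0 0 0 1;0 0 0 1.5;0 0 0 2;0 0 0 2.5;0 0 0 2.5;0 0 0 2.5;0 0 0 2.5' >/dev/null; python3 chk.py 0.12 &&
python3 -m jog '0 0 0 0.5;0 0 0 1;0 0 0 1.5;0 0 0 2;0 0 0 2;0 0 0 2;0 0 0 2;0 0 0 2' >/dev/null; python3 chk.py 0.12 &&
python3 -m jog '0 0 0 0.5;0 0 0 1;0 0 0 1.5;0 0 0 2;0 0 0 2;0 0 0 2;0 0 0 2;0 0 0 2' >/dev/null; python3 chk.py 0.12 &&
python3 -m jog '0 0 0 0.5;0 0 0 1;0 0 0 1.5;0 0 0 2;0 0 0 2;0 0 0 2;0 0 0 2;0 0 0 2' >/dev/null; python3 chk.py 0.12
```

```text
e [512.8  -90.67  95.18] yaw 46.52 F [ -0.48   0.49 -13.07] T [-0.222  0.127  0.003]
e [512.77 -90.69  95.16] yaw 44.02 F [  0.64  -0.88 -12.45] T [-0.156 -0.114  0.   ]
e [512.75 -90.72  95.16] yaw 42.02 F [  1.71   0.15 -12.64] T [-0.114 -0.178  0.013]
e [512.74 -90.71  95.16] yaw 40.02 F [  1.29  -0.76 -13.22] T [-0.081 -0.149 -0.004]
e [512.73 -90.73  95.14] yaw 38.01 F [  1.25  -0.15 -12.27] T [-0.063 -0.213 -0.005]
```

```bash

python3 -m jog '0 0 0 0.5;0 0 0 1;0 0 0 1.5;0 0 0 2;0 0 0 2.2;0 0 0 2.2;0 0 0 2.2;0 0 0 2.2' >/dev/null; python3 chk.py 0.09 &&
python3 -m jog '0 0 0 0.5;0 0 0 1;0 0 0 1.5;0 0 0 2;0 0 0 2.2;0 0 0 2.2;0 0 0 2.2;0 0 0 2.2' >/dev/null; python3 chk.py 0.09 &&
python3 -m jog '0 0 0 0.5;0 0 0 1;0 0 0 1.5;0 0 0 2;0 0 0 2.2;0 0 0 2.2;0 0 0 2.2;0 0 0 2.2' >/dev/null; python3 chk.py 0.09 &&
python3 -m jog '0 0 0 0.5;0 0 0 1;0 0 0 1.5;0 0 0 2;0 0 0 2.2;0 0 0 2.2;0 0 0 2.2;0 0 0 2.2' >/dev/null; python3 chk.py 0.09 &&
python3 -m jog '0 0 0 0.5;0 0 0 1;0 0 0 1.5;0 0 0 2;0 0 0 2.2;0 0 0 2.2;0 0 0 2.2;0 0 0 2.2' >/dev/null; python3 chk.py 0.09 &&
python3 -m jog '0 0 0 0.5;0 0 0 1;0 0 0 1.5;0 0 0 2;0 0 0 2.2;0 0 0 2.2;0 0 0 2.2;0 0 0 2.2' >/dev/null; python3 chk.py 0.09 &&
python3 -m jog '0 0 0 0.5;0 0 0 1;0 0 0 1.5;0 0 0 2;0 0 0 2.2;0 0 0 2.2;0 0 0 2.2;0 0 0 2.2' >/dev/null; python3 chk.py 0.09
```

```text
e [512.74 -90.71  95.14] yaw 35.82 F [  1.49   0.81 -12.48] T [-0.099 -0.129  0.07 ]
e [512.73 -90.69  95.16] yaw 33.62 F [ -0.09   0.38 -13.23] T [ 0.011 -0.132  0.356]
e [512.73 -90.69  95.16] yaw 33.62 F [ -0.09   0.38 -13.23] T [ 0.011 -0.132  0.356]
e [512.73 -90.69  95.16] yaw 33.62 F [ -0.09   0.38 -13.23] T [ 0.011 -0.132  0.356]
e [512.73 -90.69  95.16] yaw 33.62 F [ -0.09   0.38 -13.23] T [ 0.011 -0.132  0.356]
e [512.73 -90.69  95.16] yaw 33.62 F [ -0.09   0.38 -13.23] T [ 0.011 -0.132  0.356]
e [512.73 -90.69  95.16] yaw 33.62 F [ -0.09   0.38 -13.23] T [ 0.011 -0.132  0.356]
```

Clear stop feel: 0.36 N m at yaw 33.6°, with contact starting near 36°. That puts the notch about 51° clockwise, inside the range given. Ease to a light lean and let it down.

```bash

python3 -m jog '0 0 0 -0.6;0 0 0 -1.2;0 0 0 -1.7;1 0 0 -1.7;2 0 0 -1.7;3 0 0 -1.7;3 0 0 -1.7;3 0 0 -1.7' >/dev/null; python3 chk.py 0.3 &&
python3 -m jog '0.5 0 0 0;1 0 0 0;1.5 0 0 0;2 0 0 0;2.5 0 0 0;3 0 0 0;3.2 0 0 0;3.2 0 0 0' >/dev/null; python3 chk.py 0.3
```

```text
e [512.78 -90.72  92.18] yaw 35.31 F [ -0.51   0.51 -10.44] T [-0.032  0.063  0.158]
e [512.77 -90.72  88.96] yaw 35.32 F [ 0.14 -0.06 -9.01] T [-0.026 -0.003  0.158]
```

```bash

python3 -m jog '0.2 0 0 0;0.4 0 0 0;0.6 0 0 0;0.8 0 0 0;1.0 0 0 0;1.2 0 0 0;1.2 0 0 0;1.2 0 0 0' >/dev/null; python3 chk.py 0.3; python3 -m jog '0.2 0 0 -0.4;0.4 0 0 -0.8;0.6 0 0 -1;0.6 0 0 -1;0.6 0 0 -1;0.6 0 0 -1;0.6 0 0 -1;0.6 0 0 -1' >/dev/null; python3 chk.py 0.3
```

```text
e [512.81 -90.73  88.07] yaw 35.32 F [-1.96  0.57 -2.75] T [0.011 0.524 0.145]
e [512.9  -90.76  87.9 ] yaw 36.32 F [-4.32  0.24  5.58] T [0.088 1.01  0.019]
```

Seated: load transferred at z=88.1 mm, which is plunger 9.5 mm, and twist is relieved. Now release and rise.

```bash

python3 -m jog '-0.5 0 -0.2 0;-0.5 0 -0.2 0;-0.5 0 -0.2 0;-0.5 0 -0.2 0;-0.5 0 -0.2 0;-0.5 0 -0.2 0;-0.5 0 -0.2 0;-0.5 0 -0.2 0' 0.6 >/dev/null; python3 chk.py 0.3;
python3 -m jog '-10 0 0 0;-40 0 0 0;-80 0 0 0;-120 0 0 -10;-155 0 0 -20;-155 0 0 -30;-155 0 0 -40;-155 0 0 -51' >/dev/null
python3 - <<'E'
from h import *
c,K,R,t=cam('wrist','w4.png'); go([.516,.009,.10],87)
o,e,_=st();print(o['time'])
cv2.imwrite('pics/w4b.png',cv2.resize(c['color'][110:300,150:400,::-1],None,fx=3,fy=3,interpolation=cv2.INTER_CUBIC))
E
```

```text
e [512.62 -90.53  87.65] yaw 36.32 F [-0.2  -0.1   0.56] T [-0.004  0.033 -0.035]
now [ 0.5126 -0.0905  0.2435] tool y yaw 87.95 toolx [ 0.001 -0.    -1.   ] q6 -8.0 F [-0.61 -0.48  0.35] T [-0.013 -0.028 -0.041] open 0.0514
shift mm [143.49  99.62  -0.33] turn (tool x down => minus yaw) 0.95
22.5
```

View pics/w4b.png

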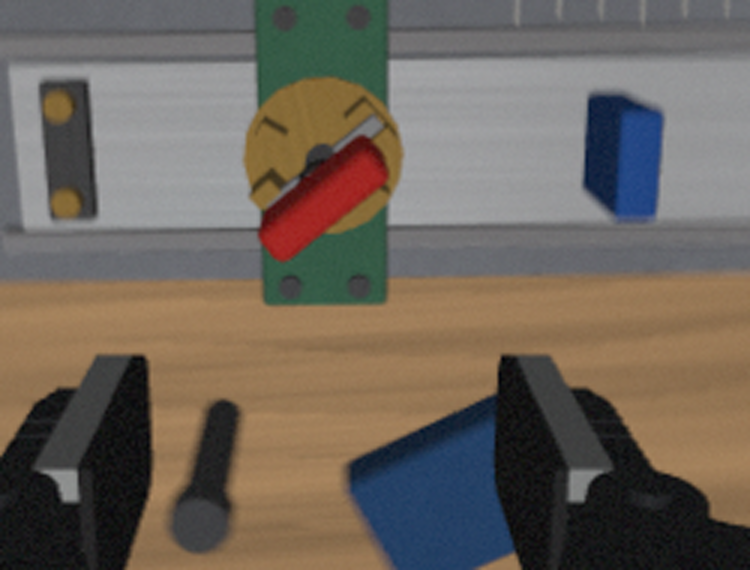

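Crop: the handle stays up, turned about 52° clockwise, with its pin in the collar slot; tab top centre is about (625,105). Next, grip the tab.

```bash
python3 - <<'E'
from h import *
c,K,R,t=cam('wrist')
b=(R,)
go([.5178,.0093,.0363],87.1)
from m import blob
a=blob(c['color'],'blue',(335,135,380,190)); print(len(a),a.min(0),a.max(0),a.mean(0), proj(K,R,t,[[.5178,.0093,.07],[.5178,.0093,.048]]))
E
python3 -m jog '0 35 2 0.4;0 70 4 0.8;40 99 5 0.8;80 99 5 0.8;120 99 5 0.8;150 99 5 0.8;170 99 5 0.8;170 99 5 0.8'; python3 chk.py 0.3
```

```text
now [ 0.5126 -0.0905  0.2434] tool y yaw 87.19 toolx [ 0.001 -0.    -1.   ] q6 -7.2 F [ 0.23 -0.54  0.39] T [-0.012 -0.027 -0.052] open 0.0514
shift mm [2.0706e+02 9.9980e+01 1.3000e-01] turn (tool x down => minus yaw) 0.09
892 [344. 144.] [370. 185.] [357.10874439 164.03139013] [[362.49237687 168.15398929]
 [355.97660967 163.57897214]]
time: 23.55
ee_pos: [0.5218, 0.0081, 0.0716]
tcp_rot: [-175.0, 89.9, -178.9]
wrist_force: [-0.2, 0.5, 0.2]
opening: 0.0512
e [521.8    8.06  71.63] yaw 86.04 F [-0.2   0.48  0.21] T [-0.041  0.026 -0.01 ]
```

```bash
python3 -m jog '0 1.2 -4 -1;8 1.2 -4 -1;16 1.2 -4 -1;24 1.2 -4 -1;31 1.2 -4 -1;35 1.2 -4 -1;35 1.2 -4 -1;35 1.2 -4 -1'; python3 chk.py 0.3; python3 -m jog '0 0 0 0;0 0 0 0;0 0 0 0;0 0 0 0;0 0 0 0;0 0 0 0;0 0 0 0;0 0 0 0' 0 25;  python3 - <<'E'
from h import *
c,K,R,t=cam('wrist','w5.png'); go([.5178+.0022,.0093+.044,.0363],87.1)
print(R,t)
E
```

```text
time: 24.55
ee_pos: [0.5189, 0.0095, 0.0379]
tcp_rot: [1.2, 90.0, -1.6]
wrist_force: [1.1, 0.3, -0.2]
opening: 0.0512
e [518.93   9.53  37.89] yaw 87.26 F [ 1.06  0.27 -0.16] T [-0.023 -0.045 -0.034]
time: 25.55
ee_pos: [0.5189, 0.0095, 0.0379]
tcp_rot: [-0.9, 90.0, -3.6]
wrist_force: [-1.0, 0.0, 5.2]
opening: 0.0135
now [0.5189 0.0095 0.0379] tool y yaw 87.26 toolx [ 0. -0. -1.] q6 3.8 F [-0.92  0.09  4.86] T [-0.145  0.24   0.05 ] open 0.0135
shift mm [ 1.58 43.81 -0.99] turn (tool x down => minus yaw) 0.16
[[ 0.04867163  0.99881392  0.00135102]
 [ 0.96402884 -0.04733035  0.26154968]
 [ 0.2613034  -0.01142763 -0.96518907]] [-0.034557   -0.48286708  0.05632752]
```

View pics/w5.png

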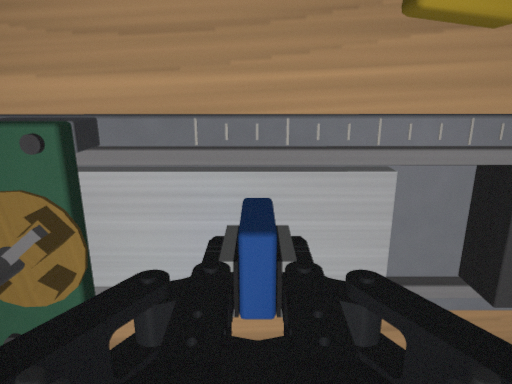

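The tab is held centrally (257,255). Carriage end is at x≈393, and the stop's face edge is at x≈462–475.

```bash
python3 - <<'E'
from h import *
c,K,R,t=cam('wrist')
g=c['color'].astype(int).sum(2)
print(g[225:245,380:500].mean(0).astype(int).tolist())
a=at_z(K,R,t,(392,230),.026)
for uv,z in [((474,170),.042),((462,272),.012),((468,230),.012)]: 
    b=at_z(K,R,t,uv,z); print(a,b,(b-a)@[.05,.9987,0])
E
python3 -m jog '0 2 0 0;0 5 0 0;0 9 0 0;0 13 0 0;0 17 0 0;0 21 0 0;0 24 0 0;0 25 0 0'; python3 chk.py 0.3
```

```text
[457, 456, 456, 456, 455, 456, 455, 458, 455, 443, 397, 343, 323, 323, 321, 321, 323, 322, 322, 322, 324, 322, 321, 323, 321, 323, 322, 323, 323, 321, 320, 321, 322, 321, 322, 322, 322, 322, 324, 322, 322, 323, 324, 322, 323, 322, 323, 321, 320, 321, 321, 321, 321, 321, 319, 320, 320, 319, 317, 319, 317, 316, 317, 317, 315, 315, 317, 317, 317, 315, 317, 316, 316, 315, 316, 313, 314, 312, 314, 312, 313, 314, 313, 297, 238, 172, 116, 91, 91, 91, 91, 92, 90, 92, 90, 90, 92, 93, 92, 91, 93, 89, 90, 88, 91, 88, 90, 88, 94, 87, 90, 94, 95, 93, 94, 91, 97, 88, 94, 93]
[0.51967617 0.07514625 0.026     ] [0.48741908 0.10138021 0.042     ] 0.024587007608724763
[0.51967617 0.07514625 0.026     ] [0.55264769 0.12081567 0.012     ] 0.047258624392387226
[0.51967617 0.07514625 0.026     ] [0.52775363 0.1213062  0.012     ] 0.0465038206721345
time: 26.65
ee_pos: [0.5201, 0.0344, 0.0379]
tcp_rot: [-47.5, 90.0, -50.2]
wrist_force: [-1.9, -1.9, 5.3]
opening: 0.0137
e [520.1   34.42  37.9 ] yaw 87.26 F [-1.88 -1.9   5.26] T [-0.298  0.204  0.061]
```

The carriage moves freely (about 2 N). Approach the stop, estimated 44–46.5 mm total, in small steps with a force check.

```bash
cat > chy.py <<'E'
import sys
from h import *
o,e,R=st(); fy=o['wrist_force'][1]
print(round(o['time'],2),'y',round(e[1]*1e3,2),'F',o['wrist_force'].round(2)); sys.exit(int(fy<-5.5))
E
python3 -m jog '0 3 0 0;0 6 0 0;0 9 0 0;0 12 0 0;0 14 0 0;0 15.5 0 0;0 16.5 0 0;0 16.5 0 0' >/dev/null; python3 chy.py && 
python3 -m jog '0 0.2 0 0;0 0.4 0 0;0 0.6 0 0;0 0.8 0 0;0 1 0 0;0 1 0 0;0 1 0 0;0 1 0 0' >/dev/null && python3 chy.py && 
python3 -m jog '0 0.2 0 0;0 0.4 0 0;0 0.6 0 0;0 0.8 0 0;0 1 0 0;0 1 0 0;0 1 0 0;0 1 0 0' >/dev/null && python3 chy.py && 
python3 -m jog '0 0.2 0 0;0 0.4 0 0;0 0.6 0 0;0 0.8 0 0;0 1 0 0;0 1 0 0;0 1 0 0;0 1 0 0' >/dev/null && python3 chy.py && 
python3 -m jog '0 0.2 0 0;0 0.4 0 0;0 0.6 0 0;0 0.8 0 0;0 1 0 0;0 1 0 0;0 1 0 0;0 1 0 0' >/dev/null && python3 chy.py && 
python3 -m jog '0 0.2 0 0;0 0.4 0 0;0 0.6 0 0;0 0.8 0 0;0 1 0 0;0 1 0 0;0 1 0 0;0 1 0 0' >/dev/null && python3 chy.py && 
python3 -m jog '0 0.2 0 0;0 0.4 0 0;0 0.6 0 0;0 0.8 0 0;0 1 0 0;0 1 0 0;0 1 0 0;0 1 0 0' >/dev/null && python3 chy.py && 
python3 -m jog '0 0.2 0 0;0 0.4 0 0;0 0.6 0 0;0 0.8 0 0;0 1 0 0;0 1 0 0;0 1 0 0;0 1 0 0' >/dev/null && python3 chy.py
```

```text
27.65 y 50.95 F [-1.45 -1.08  5.56]
28.65 y 51.8 F [-1.22 -0.6   5.68]
29.65 y 52.8 F [-1.64 -1.23  5.24]
30.65 y 53.8 F [-1.87 -2.11  5.23]
31.65 y 54.52 F [-1.33 -3.9   5.75]
32.65 y 54.53 F [-0.85 -9.6   5.17]
```

Contact: y holds at 54.5 with Fy -9.6 N. Relax, release, rise straight up and look.

```bash
python3 -m jog '0 -0.3 0 0;0 -0.6 0 0;0 -0.9 0 0;0 -0.9 0 0;0 -0.9 0 0;0 -0.9 0 0;0 -0.9 0 0;0 -0.9 0 0' >/dev/null; python3 chy.py
python3 -m jog '0 0 0 0;0 0 0 0;0 0 0 0;0 0 0 0;0 0 0 0;0 0 0 0;0 0 0 0;0 0 0 0' 0.5 >/dev/null; python3 chy.py
python3 -m jog '-20 0 0 0;-50 0 0 0;-90 0 0 0;-130 0 0 0;-170 0 0 0;-200 0 0 0;-200 0 0 0;-200 0 0 0' >/dev/null; python3 chy.py
python3 - <<'E'
from h import *
from m import tri,blob
c,K,R,t=cam('wrist','w6.png')
ct,*vt=cam('top','t2.png'); cs,*vs=cam('scene','s2.png')
a=blob(ct['color'],'red',(258,190,300,232)); b=blob(cs['color'],'red',(220,170,256,204)); print(len(a),len(b),tri([vt,vs],[a.mean(0),b.mean(0)]))
cv2.imwrite('pics/both.png',np.vstack([c['color'][80:320,:,::-1], cv2.resize(cs['color'][140:260,160:340,::-1],(512,341),interpolation=cv2.INTER_CUBIC)]))
E
```

```text
33.65 y 54.52 F [-2.27 -4.88  5.94]
34.65 y 55.05 F [-0.1  -0.85  0.16]
35.65 y 55.05 F [ 0.32 -0.64 -0.05]
66 63 [ 0.51353089 -0.09149695  0.1066271 ]
```

View pics/both.png

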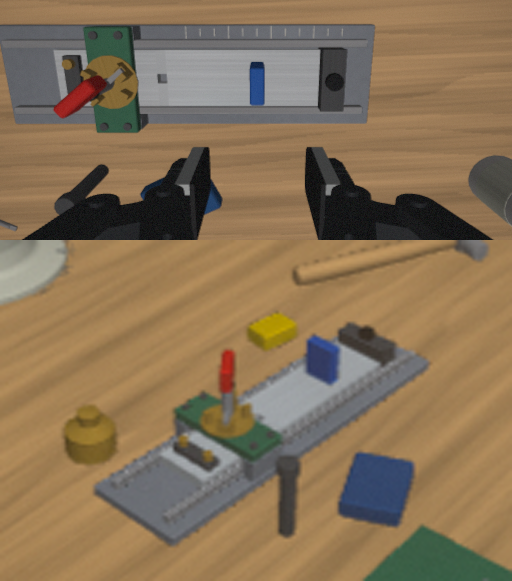

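The wrist view shows the carriage abutting the stop at x≈318. The handle is up and turned, the carriage hole is clear at (162,78), and the bystanders are in place. I'll do one pixel check of the joint, then hand in.

```bash
python3 - <<'E'
from h import *
g=cv2.imread('pics/w6.png').astype(int).sum(2); print(g[142:170,305:330].mean(0).astype(int).tolist())
a,b=[cv2.GaussianBlur(cv2.imread('pics/'+n),(3,3),0).astype(int) for n in('top1.png','t2.png')]
d=np.abs(a-b).sum(2)>90; n,_,s,ce=cv2.connectedComponentsWithStats(d.astype(np.uint8)); print([(s[i,4],ce[i].round().tolist()) for i in range(1,n) if s[i,4]>8])
bot.job_done()
E
```

```text
[467, 466, 466, 465, 465, 467, 466, 466, 468, 465, 465, 466, 462, 415, 211, 96, 113, 161, 187, 184, 167, 147, 141, 133, 123]
[(np.int32(22), [153.0, 77.0]), (np.int32(1520), [227.0, 148.0]), (np.int32(101), [140.0, 87.0]), (np.int32(53), [166.0, 89.0]), (np.int32(133), [139.0, 102.0]), (np.int32(259), [161.0, 102.0]), (np.int32(20), [203.0, 113.0]), (np.int32(27), [213.0, 121.0]), (np.int32(28), [148.0, 128.0]), (np.int32(238), [135.0, 143.0]), (np.int32(43), [151.0, 144.0]), (np.int32(38), [213.0, 147.0]), (np.int32(29), [148.0, 159.0]), (np.int32(1307), [184.0, 195.0]), (np.int32(62), [138.0, 188.0]), (np.int32(107), [238.0, 206.0]), (np.int32(9), [278.0, 203.0]), (np.int32(11), [282.0, 206.0]), (np.int32(122), [292.0, 217.0]), (np.int32(116), [303.0, 219.0]), (np.int32(9), [273.0, 211.0]), (np.int32(80), [315.0, 222.0]), (np.int32(10), [276.0, 215.0]), (np.int32(28), [309.0, 219.0]), (np.int32(604), [185.0, 246.0]), (np.int32(25), [148.0, 259.0]), (np.int32(9), [224.0, 272.0]), (np.int32(164), [176.0, 293.0]), (np.int32(11), [224.0, 310.0]), (np.int32(97), [174.0, 319.0]), (np.int32(9), [189.0, 321.0]), (np.int32(114), [169.0, 347.0]), (np.int32(62), [188.0, 370.0]), (np.int32(198), [219.0, 373.0]), (np.int32(27), [210.0, 382.0])]
the job is handed in; nothing more can be done
```

The carriage is free and resting against the stop block, the handle stays up by itself in its rest notch, and the job is handed in. The robot's clock read about 36 s at my last check.

- **Handle:** I lifted it about 16.6 mm and turned it clockwise until I felt the wall. The most I put on the stop was 0.36 N m, about 51° from jig x. I then eased to a light lean and let it down. The load came off at 9.5 mm, the seated height, and the handle stayed up after release.
- **Carriage:** I slid it 45.0 mm by the blue tab with about 2 N of friction. It met the stop block with at most 9.6 N. I relaxed that to about 5 N before opening the fingers, then rose clear.

**Last checks:**
- **Carriage against the stop:** the wrist image shows the carriage end running straight into the stop with no strip of base plate between them.
- **Handle height:** the cameras put the bar 7.6 mm higher than at the start. That is a little under 9.5 mm, but agrees within camera accuracy.
- **Gripper:** it was clear, with no force on the wrist.
- **Other things on the bench:** they look undisturbed in the wrist and scene pictures. My numeric before/after comparison was inconclusive because the arm and its shadow showed up in the later top picture.

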